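Count out one parts tray and peel it off the clinging stack

TASK

Draw one empty parts tray from the stack. First count it on the bench stroke counter: swing the counter's lever right over to its stop and let it spring back by itself. Then take only the top tray by its cut-off corner, peel that corner up at least 2 cm while the opposite corner still rests on the stack, so that the tray it clings to stays behind, and finish while still holding the tray by that corner, level with its open side up, at least 10 cm above where it lay; leave the other things on the bench alone.

Things in the scene. Friction and masses are not known exactly. Their poses are not given: they have to be found in the camera images.
- tray_rack: Low steel stack rack fixed to the bench, base plate 150 mm (x) by 190 mm (y), with sheet-metal uprights along the sides up to 86 mm high, beside the lower trays (none at the cut-off corner), and the two lowest trays clipped into it. Origin at the centre of its underside, on the bench; z up. The trays stacked in it have the same x and y axes.
- second_tray: Second tray from the top of the stack, loose, of the same form as top_tray and nested 19 mm below it; origin 41 mm above the bench. Springy snap dimples in the walls of each tray cling to the tray nested in it. This one is held about twice as firmly in the trays below as the top tray is held in it, and must stay in the stack.
- top_tray: Top tray of the stack: black formed plastic, 120 mm (x) by 160 mm (y) over the rim, 42 mm deep, about 100 g. Origin at the centre of its floor's underside (60 mm above the bench at the start), z up out of the open side. Its rim is a band 10 mm wide and 16 mm high with upright faces; below it the walls slope inwards. The corner at -x, +y is cut off at 45 degrees; the other three are square.
- cut_corner (a point): Middle of the rim piece across top_tray's cut-off corner, on the rim's top face, midway across its 10 mm width; at (-0.0415, 0.0615, 0.042) m in top_tray, 102 mm above the bench in the stack. The piece is 42 mm long outside, 34 mm inside; it is gripped across, along the tray's (-1, 1) direction, with one fingertip inside the tray. Gap of 3 mm to the next rim below.
- opposite_corner (a point): Rim top of top_tray at the corner diagonally across from the cut-off one, at (0.055, -0.075, 0.042) m in top_tray. The trays rest on nubs under the rims; the nub at this corner, 19 mm below this point, is the pivot of the peel. Peeling from the cut-off corner pulls four snap dimples near the corners free one by one, each within about 8 mm of lift there, with 5 to 10 N at the cut-off corner.
- stroke_counter: Lever stroke counter screwed to the bench: grey housing 72 mm (x) by 48 mm (y) by 54 mm high on a foot plate 104 mm by 48 mm, number window in the -x face, ribbed reset knob on the +y side, lever on the -y side. Origin at the centre of its underside, x and y axes level, z up.
- counter_lever (a joint): Angle of the counter's lever. 0 = at rest, leaning 0.4 rad towards the counter's -x; it swings over the top towards the counter's +x to a rigid stop at 0.8 rad (leaning 0.4 rad towards +x). A spring returns it to 0 as soon as it is let go; holding it at the stop takes about 4 N at the knob. Pivot axis along the counter's y, at (0, -0.033, 0.034) m in stroke_counter.
- lever_knob (a point): Centre of the black ball knob, 22 mm in diameter, at the end of the lever, 75 mm from the pivot; at rest at (-0.029, -0.033, 0.103) m in stroke_counter.
- coupling_a: Bystander: pale machined shaft coupling, 36 mm in diameter, 45 mm high, standing behind the work. Origin at the centre of its underside.
- coupling_b: Bystander: a similar shaft coupling, 42 mm high, standing behind the work.
- tape_measure: Bystander: small tape measure, 40 by 54 by 30 mm, at the front of the bench.
- servo_module: Bystander: servo module, 45 by 60 by 31 mm, lying behind the work.

How it is judged:
By the outcome, as a careful person would: the job done as asked, in the order asked, and still so for the second after the job is handed in, while the arm keeps its last pose, push and grip.
It also fails if it takes over 45 s, if anything falls off the work surface, if the arm or the gripper's body presses on something with over 40 N, if the wrist force passes 120 N, or if a joint passes its speed limit or range.

ROBOT

A 6-joint arm with a two-finger parallel gripper is mounted at the origin on a cart in front of the work surface, level with it; the furniture and walls round the work are solid. World frame = base frame: x ahead of the robot, y to its left, z up, the work surface at z = 0. Lengths are in mm, angles in rad, forces in N, time in s.
With the tool pointing down it reaches from about 275 to 750 mm from the base axis. Payload 10.2 kg.
Tool frame: the origin (TCP) lies midway between the tips of the shut fingers; the grasp point (between the pads) lies 19 mm behind it (r.grip_point_offset is the distance from the TCP to the grasp point, in mm); z points along the fingers, y is the line along which they close (so a half turn about z gives the same grasp; the last joint's range is limited). The gripper opens to 88 mm and grips with 3 to 60 N. Pads are 18 mm wide; open, the fingers measure 123 mm over their backs; the gripper's body (75 mm by 187 mm) begins 45 mm behind the grasp point.
Start: joints at [-1.428, 0.313, 1.498, -0, 1.331, -0.223], TCP at [187.778, -490.276, 238.72] pointing down, gripper open.
Joint ranges: [-2.94, 2.94], [-0.97, 2.17], [0.19, 2.56], [-1.23, 4.37], [0.02, 3.11], [-2.88, 2.88]. Speed limits (rad/s): [2.39, 2.39, 3.01, 3.14, 3.14, 3.14].

INTERFACE

Orientations are given as a unit quaternion [w, x, y, z].
In Python, from workcell import r gives the robot as it stands. The module is installed in compiled form; this text tells all that it offers.
- The arm moves only by the shell command python3 -m handwheel 'ROWS' [OPENING] [FORCE]. ROWS is JSON, a list that holds one entry, the list of rows, each a list of 4 numbers: the shift along the tool's x, y, z in mm, then the turn about the tool's z in rad. In form: [[[dx, dy, dz, twist], ...]]. A call has exactly 10 rows; each row shifts and turns the commanded pose from where the row before left it, along the tool's axes as they then stand; what a row does not reach is not made up. A row lasts 1/12 s, in which the tool goes at most 41.7 mm and 7.16 degrees, less where a joint would pass 70% of its speed; a pose out of reach is approached as far as the arm can. A call with a gripper value outside its range is refused whole. OPENING is the opening, from -1 (shut) to 1 (fully open), set as the call begins (- or left out, the last holds). The fingers move at their own pace and stop on an object; FORCE is the grip in N (left out, the last holds). Time passes only in rows, so rows that do not move let the fingers close, or fill a call up. It gives the time, the measured TCP pose, the force, the opening and the grip force at its end, in the units of the state.
- r.get_state(): the state, without advancing time (a new reading comes with each control period).
- r.snapshot(name): name is "scene" or "top"; returns (picture, depth): 384x512x3 uint8, red, green, blue; 384x512 float32, mm along the optical axis (not along the pixel's ray), 0 where there is no reading.
- r.get_calibration(name): a dict with "K" (3x3 intrinsics, pixels), "rvec" (rotation vector, rad) and "tvec" (3), from world to camera coordinates, as OpenCV has them. Camera axes: x right, y down, z forward; pixel columns grow to the right and rows downward; lengths in mm; the calibration is good to about 2 mm. A picture is of the moment at which its call begins. get_calibration takes no time and is no camera call.
- r.close_job(): hands the job in; it is judged then, once.
The state is a dict: "clock": time; "q": joint angles; "joint_velocities": joint speeds; "joint_efforts": joint torques, N m; "position": TCP position; "orientation": TCP orientation; "contact_force": force on the tool from outside, world axes, zero at the start; "ft_torque": the same for the moment, N m; "opening": finger opening in mm; "grasp_force": force on a finger pad.
Only numpy, scipy, OpenCV 4.12 (cv2) and the standard library are available. Lean on these libraries where they do the work, as an engineer would, in place of code of your own. Each camera call takes 0.05 s, during which the arm holds its last target. There are 200 camera calls.

## Working session

There is one attempt and no reset: what is moved stays moved. The work goes in short steps, Python scripts to look and compute and a shell command to move; the robot and the scene stay as the last step left them, time stands still between calls to the robot, and variables do not carry over. Pictures are saved under pics/ and viewed, at most 10 in all, crops included, and the job is handed in when it is done.

```bash
mkdir -p pics; ls
cat > h.py <<'E'
import numpy as np, cv2
from workcell import r
def cal(n):
    c=r.get_calibration(n); K=np.array(c["K"],float); R=cv2.Rodrigues(np.array(c["rvec"],float))[0]; t=np.array(c["tvec"],float).ravel()
    return K,R,t
def ray(n,u,v):
    K,R,t=cal(n); d=R.T@np.linalg.inv(K)@np.array([u,v,1.]); return -R.T@t,d
def onz(n,u,v,z):
    o,d=ray(n,u,v); return o+d*(z-o[2])/d[2]
def dep(n,D):
    K,R,t=cal(n); v,u=np.mgrid[:D.shape[0],:D.shape[1]]
    P=np.stack([u,v,np.ones_like(u)],-1)@np.linalg.inv(K).T*D[...,None]
    return (P-t)@R
def two(n1,p1,n2,p2):
    a,d=ray(n1,*p1); b,e=ray(n2,*p2); s=np.linalg.lstsq(np.stack([d,-e],1),b-a,rcond=None)[0]
    x,y=a+d*s[0],b+e*s[1]; return (x+y)/2,np.linalg.norm(x-y)
def proj(n,p):
    K,R,t=cal(n); q=K@(R@np.array(p,float)+t); return q[:2]/q[2]
E
python3 - <<'E'
from h import *
for n in("scene","top"):
    p,d=r.snapshot(n); np.savez(f"{n}0.npz",p=p,d=d)
    cv2.imwrite(f"pics/{n}0.png",p[...,::-1]); K,R,t=cal(n); print(n,K.tolist(),-R.T@t,(d>0).mean())
print(r.get_state())
E
```

```text
pics
scene [[422.74447275698867, 0.0, 257.77878019016816], [0.0, 422.74447275698867, 196.49390163873676], [0.0, 0.0, 1.0]] [-355.78489562  569.90974551  599.37229751] 0.9955342610677084
top [[379.65390126476393, 0.0, 258.4793323288405], [0.0, 379.65390126476393, 192.24391417381614], [0.0, 0.0, 1.0]] [ 448.80423541  -26.24067709 1004.68340027] 0.9958546956380209
{'clock': 0.1, 'q': array([-1.42837674e+00,  3.13358042e-01,  1.49829631e+00, -1.00999336e-05,
        1.33101441e+00, -2.23408046e-01]), 'joint_velocities': array([ 0.00166602, -0.00104189, -0.00250963,  0.00073712,  0.00013302,
        0.00016691]), 'joint_efforts': array([ 2.09039776e-03, -4.02814615e+01, -2.52642328e+01,  6.95331185e-02,
        3.42147856e-02, -5.93170671e-05]), 'position': array([ 187.75706073, -490.0607215 ,  238.26112173]), 'orientation': array([-5.37809299e-04,  9.83317497e-01,  1.81896703e-01,  1.68812218e-05]), 'contact_force': array([ 0.61002158, -0.23447045, -0.65436271]), 'ft_torque': array([-0.0354649 ,  0.05102092, -0.02007838]), 'grasp_force': 0.0, 'opening': 87.9729484514998}
```

View pics/scene0.png

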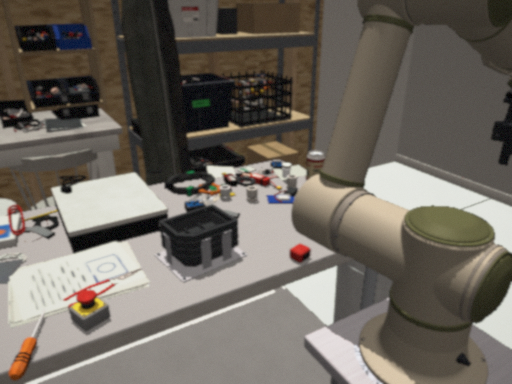

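View pics/top0.png

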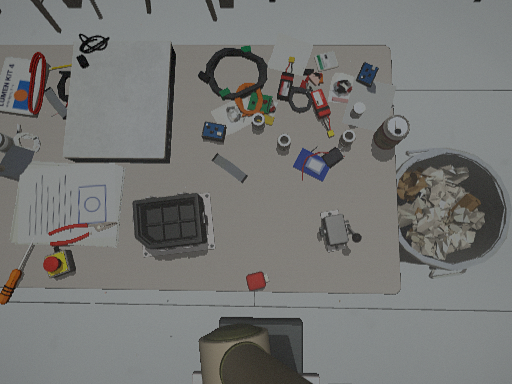

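The scene view shows the tray stack near (200,238) and the counter hidden behind the arm. The top view shows the stack at (172,222) with its cut corner at lower left, about (138,243). It also shows the counter at (335,230) with its knob at (357,238).

Run:
```python
from h import *
T=np.load("top0.npz"); S=np.load("scene0.npz")
f=lambda I,y,x,h,w:cv2.resize(I[y:y+h,x:x+w,::-1],(400,300),interpolation=cv2.INTER_CUBIC)
a=f(T["p"],185,125,75,100);b=f(T["p"],195,290,75,100);c=f(S["p"],195,150,90,120)
b=np.clip(b.astype(int)*1.4,0,255).astype(np.uint8);a=np.clip(a.astype(int)*2.5,0,255).astype(np.uint8);c=np.clip(c.astype(int)*2,0,255).astype(np.uint8)
cv2.imwrite("pics/crop.png",np.vstack([np.hstack([a,b]),np.hstack([c,c*0])]))
P=dep("top",T["d"])
np.set_printoptions(precision=0,suppress=True,linewidth=200)
for u,v in [(357,238),(356,237),(358,238),(335,228),(340,240)]: print(u,v,P[v,u])
z=P[...,2]
# tray heights
m=(z>90)&(z<115); m[:, :120]=0;m[:,225:]=0;m[:180]=0;m[265:]=0
print(m.sum(),np.median(z[m]))
m2=(z>15); 
for nm,box in (("tray",(185,260,125,215)),("ctr",(200,260,310,370))):
    y0,y1,x0,x1=box; print(nm); 
    print(z[y0:y1:3,x0:x1:3].round().astype(int))
```

```text
357 238 [ 488. -233.  117.]
356 237 [ 490. -232.  114.]
358 238 [ 488. -237.  112.]
335 228 [ 514. -194.   55.]
340 240 [ 485. -206.   53.]
1037 102.52919719999132
tray
[[  -3   -1    2   -1    0    1   -2    1    0    1   -1   -1    2   -3    0    1    1   -2    2   -1    0   -1   -3    3    1    0    1    1    1    0]
 [   0    0   -1   -4    1    1   -1   -1   -2    4    3   -2    1   -3    1    0   -1   -1    1    2   -3    3    1   -1    2    2   -3    2   -1   -1]
 [   2    3    0   -2   -2    1   -1    5   -3    0    1    0   -1    0    1    1    0    0    2   -5    2   -2    2   -2   -1    0    2   -4    2    2]
 [  -1   -2    1   -1    2    4    1    4   -4   -1   -2    2   -1    0   -1   -1    3    1   84   84   83 1005  105  104  100    4    6    8    1   -1]
 [   0    1   -2    2   -4    2   -1   86   88   84   85    0  101  104  105  105  105  104  102  101  102  102  100  102  107   71    2    4    0    0]
 [   1    2   -1    1  104  105  102  102  105  106  103  103  102  102  102  101   95   90   89   89   89   87   87   87  103   74   -1    4    1    1]
 [  -1   -4 1
[... 4259 characters left out ...]
    1    3   51   57   54   52   53   52   53   -2  101  113  113    0    0    1]
 [  -1    1   -1    1   -1    0   42   53   54   55   52   50   53    1    0  102    2   -1    1    0]
 [   2   -1   -1    1    2   -1   16   46   49   39   35    2    0    1   -2    0    5    1   -2   -1]
 [  -2    1    3    0   -2   -2    3    4    3    6    3    2    0    0   -2   -1   -3   -2    0    0]
 [  -1    0   -2    0   -2    2    4    2   -3    0    0   -1   -1   -3   -2   -2    0   -2   -3   -3]
 [   0   -1    1    1    0   -3    0   -1   -4   -1    0    0    1   -1    2   -1   -1   -4   -1   -1]
 [  -2    1   -2   -2   -3   -3    2   -1    1   -2   -1   -2    0   -2   -3   -2   -1    0   -2   -3]]
```

View pics/crop.png

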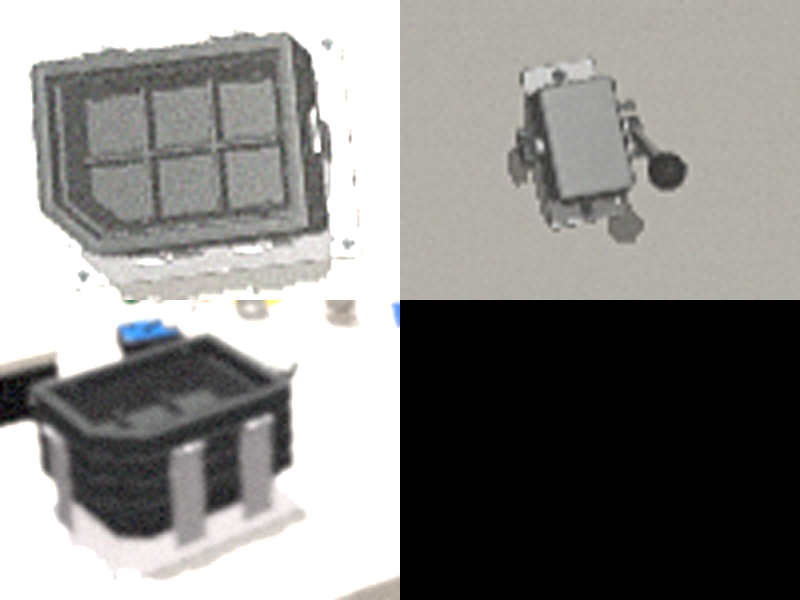

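The crop shows the tray rim with the cut edge from about (137,238) to (149,247) in full-image pixels. The counter housing is turned slightly, its knob is at (356.5,237.5) leaning towards counter -x, and the way to +x is free.

```bash
cat > m.py <<'E'
from h import *
np.set_printoptions(precision=1,suppress=True,linewidth=150)
T=np.load("top0.npz"); S=np.load("scene0.npz"); P=dep("top",T["d"]); z=P[...,2]
def blob(lo,hi,x0,x1,y0,y1,k=3):
    m=np.zeros(z.shape,np.uint8); m[y0:y1,x0:x1]=((z>lo)&(z<hi))[y0:y1,x0:x1]
    n,l,st,_=cv2.connectedComponentsWithStats(m); i=1+np.argmax(st[1:,4]); return (l==i).astype(np.uint8)
m=blob(96,112,120,225,180,265); c=max(cv2.findContours(m,0,2)[0],key=cv2.contourArea)
print("rim z",np.median(z[m>0]))
h=cv2.convexHull(c)[:,0]; W=np.array([onz("top",u,v,102)[:2] for u,v in h],np.float32)
(cx,cy),(w,hh),a=cv2.minAreaRect(W); print("rect",cx,cy,w,hh,a)
print("box",cv2.boxPoints(((cx,cy),(w,hh),a)).tolist())
ap=cv2.approxPolyDP(cv2.convexHull(c),3,True)[:,0]; print("corners",[(p.tolist(),onz("top",*p,102)[:2]) for p in ap])
k=blob(46,62,310,352,200,260); c=max(cv2.findContours(k,0,2)[0],key=cv2.contourArea)[:,0]
k2=cv2.morphologyEx(k,cv2.MORPH_OPEN,np.ones((7,7)));c=max(cv2.findContours(k2,0,2)[0],key=cv2.contourArea)[:,0]
W=np.array([onz("top",u,v,54)[:2] for u,v in c],np.float32); print("counter",cv2.minAreaRect(W),np.median(z[k2>0]))
m=np.zeros(z.shape,np.uint8); m[230:247,350:365]=(z>96)[230:247,350:365]
g=T["p"].astype(int).sum(2); d=(g<170)&(np.indices(g.shape)[0]>228)&(np.indices(g.shape)[0]<248)&(np.indices(g.shape)[1]>350)&(np.indices(g.shape)[1]<366)
v,u=np.nonzero(d);print("knob dark",d.sum(),u.mean(),v.mean(),onz("top",u.mean(),v.mean(),103)); v,u=np.nonzero(m);print("knob depth",m.sum(),u.mean(),v.mean(),onz("top",u.mean(),v.mean(),103),z[m>0].max())
# scene check of the tray rim
Q=dep("scene",S["d"]); zz=Q[...,2]; b=(zz>97)&(zz<108); b[:195]=0;b[290:]=0;b[:,:150]=0;b[:,260:]=0
p=Q[b]; print("scene rim",b.sum(),p[:,2].mean(),cv2.minAreaRect(p[:,:2].astype(np.float32)))
print("knob in scene", proj("scene",(488,-233,103)))
E
python3 m.py
```

```text
rim z 102.70520975758227
rect 521.74560546875 214.78561401367188 120.16292572021484 160.73187255859375 7.6982879638671875
box [[451.44012451171875, 286.37890625], [472.9712219238281, 127.095703125], [592.0510864257812, 143.19232177734375], [570.52001953125, 302.47552490234375]]
corners [([197, 194], array([588.3, 145.1])), ([201, 242], array([473.4, 130.8])), ([148, 248], array([457.4, 256.2])), ([135, 238], array([480.5, 288.8])), ([133, 201], array([569.2, 299.7]))]
counter ((511.29736328125, -197.3430633544922), (72.78240203857422, 51.20785140991211), 10.644790649414062) 53.98375140976521
knob dark 62 355.8709677419355 237.09677419354838 [ 490.4 -233.9  103. ]
knob depth 72 356.30555555555554 237.51388888888889 [ 489.4 -234.9  103. ] 1004.683400274131
scene rim 632 101.35235653789444 ((519.5496826171875, 218.02383422851562), (123.4053726196289, 162.01271057128906), 7.471764087677002)
knob in scene [344.5 187.3]
```

```bash
python3 -m handwheel '[[[33,-14,0,0],[33,-14,0,0],[33,-14,0,0],[33,-14,0,0],[33,-14,0,0],[33,-14,0,0],[33,-14,0,0],[33,-14,0,0],[33,-14,0,0],[32,-13,0,0]]]' -1 10
cat > tgt.py <<'E'
import sys; from h import *; from scipy.spatial.transform import Rotation as Ro
np.set_printoptions(precision=2,suppress=True)
s=r.get_state(); q=s["orientation"]; R=Ro.from_quat([q[1],q[2],q[3],q[0]]).as_matrix()
t=np.array([float(a) for a in sys.argv[1:4]]); ang=float(sys.argv[4])
a=np.degrees(np.arctan2(R[1,0],R[0,0])); tw=np.radians((a-ang+180)%360-180)
print("pos",s["position"],"yaw",a,"twist",tw,"shift now",R.T@(t-s["position"]),"F",s["contact_force"],"t",s["clock"],"q",s["q"],s["opening"])
th=np.radians(ang); B=np.array([[np.cos(th),np.sin(th),0],[np.sin(th),-np.cos(th),0],[0,0,-1]]).T.T
print("shift in target frame",B.T@(t-s["position"]))
E
python3 tgt.py 445.3 -242.8 92 10.6
```

```text
clock: 0.93
position: [446.3, -241.1, 238.6]
orientation: [-0.0, 0.983, 0.182, -0.0]
contact_force: [0.3, -0.3, -0.2]
opening: 23.9
grasp_force: 0.0
pos [ 446.29 -241.06  238.56] yaw 20.971404166570263 twist 0.18101515076170965 shift now [ -1.52   1.33 146.56] F [ 0.31 -0.26 -0.21] t 0.9333 q [-0.73  0.27  1.55  0.    1.32  0.48] 23.879897940313317
shift in target frame [ -1.29   1.53 146.56]
```

```bash
python3 -m handwheel '[[[0,0,15,0.06],[0,0,15,0.06],[0,0,15,0.06],[-1,1.5,15,0],[0,0,15,0],[0,0,15,0],[0,0,15,0],[0,0,15,0],[0,0,15,0],[0,0,11,0]]]' -1
python3 tgt.py 445.3 -242.8 92 10.6
python3 - <<'E'
from h import *
A=[r.snapshot(n) for n in("scene","top")]
for (n,u,v),(p,d) in zip((("scene",344,187),("top",356,237)),A):
    c=p[max(0,v-45):v+45,u-60:u+60,::-1]; c=np.clip(cv2.resize(c,(400,300),interpolation=2).astype(int)*1.5,0,255)
    cv2.imwrite(f"pics/{n}1.png",c); A[0 if n=="scene" else 1]=c
cv2.imwrite("pics/pair1.png",np.hstack(A))
E
```

```text
clock: 1.77
position: [444.1, -244.1, 91.3]
orientation: [-0.001, 0.996, 0.093, -0.001]
contact_force: [-0.2, 0.3, 0.2]
opening: 0.2
grasp_force: 0.0
pos [ 444.13 -244.05   91.27] yaw 10.64698920385038 twist 0.0008201163200800534 shift now [ 1.38 -1.01 -0.73] F [-0.25  0.34  0.18] t 1.7667 q [-0.73  0.45  1.73 -0.    0.97  0.65] 0.1858744609229889
shift in target frame [ 1.38 -1.01 -0.73][ WARN:0@1.514] global loadsave.cpp:1063 imwrite_ Unsupported depth image for selected encoder is fallbacked to CV_8U.
```

View pics/pair1.png

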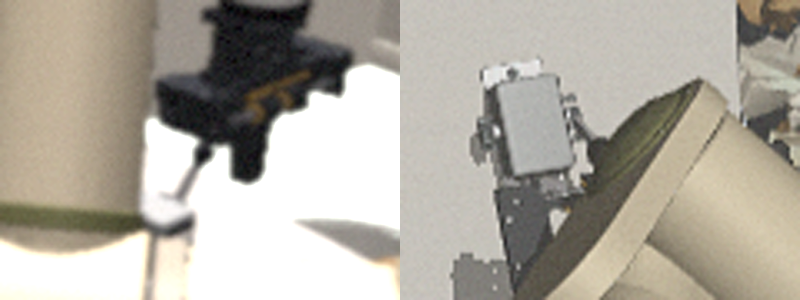

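The scene view shows the knob at pixel (346,188), about 2 px from where the top-view position (488,-233,103) projects. So its height of 103 mm is confirmed by two views, and the shut fingers stand clear behind it.

```bash
python3 -m handwheel '[[[8,-1,0,0],[8,0,0,0],[8,0,0,0],[8,0,0,0],[8,0,0,0],[8,0,0,0],[8,0,0,0],[8,0,0,0],[5,0,0,0],[3,0,0,0]]]'
python3 tgt.py 520.2 -230 92 10.6
```

```text
clock: 2.7
position: [515.7, -230.0, 92.5]
orientation: [-0.0, 0.996, 0.093, -0.0]
contact_force: [-3.7, -0.9, 1.0]
opening: 0.1
grasp_force: 1.7
pos [ 515.74 -229.97   92.53] yaw 10.670566054649909 twist 0.0012316099937830416 shift now [4.38 0.85 0.53] F [-3.71 -0.89  0.98] t 2.7 q [-0.63  0.55  1.55 -0.    1.04  0.76] 0.06624046371933091
shift in target frame [4.38 0.85 0.53]
```

```bash
python3 -m handwheel '[[[1,0,0,0],[1,0,0,0],[1,0,0,0],[1,0,0,0],[1,0,0,0],[1,0,0,0],[1,0,0,0],[1,0,0,0],[0,0,0,0],[0,0,0,0]]]'
```

```text
clock: 3.53
position: [522.9, -228.5, 92.5]
orientation: [-0.0, 0.996, 0.093, -0.0]
contact_force: [-4.3, -0.6, -2.9]
opening: 0.6
grasp_force: 2.3
```

```bash
python3 -m handwheel '[[[1,0,0,0],[1,0,0,0],[1,0,0,0],[1,0,0,0],[0,0,0,0],[0,0,0,0],[0,0,0,0],[0,0,0,0],[0,0,0,0],[0,0,0,0]]]'
```

```text
clock: 4.37
position: [526.8, -227.9, 92.6]
orientation: [-0.0, 0.996, 0.093, -0.0]
contact_force: [-5.2, -1.0, -4.5]
opening: 0.2
grasp_force: 2.7
```

```bash
python3 -m handwheel '[[[1,0,0,0],[1,0,0,0],[1,0,0,0],[0,0,0,0],[0,0,0,0],[0,0,0,0],[0,0,0,0],[0,0,0,0],[0,0,0,0],[0,0,0,0]]]'
```

```text
clock: 5.2
position: [527.7, -227.7, 92.3]
orientation: [-0.001, 0.996, 0.093, -0.003]
contact_force: [-16.9, -2.7, 0.1]
opening: 0.3
grasp_force: 9.1
```

```bash
python3 -m handwheel '[[[0,0,-32,0],[0,0,-32,0],[0,0,-32,0],[0,0,0,0],[0,0,0,0],[0,-38,0,0],[0,-38,0,0],[0,-38,0,0],[0,-38,0,0],[0,-38,0,0]]]'
python3 -m handwheel '[[[4,-36,0,0],[4,-36,0,0],[4,-36,0,0],[4,-36,0,0],[4,-36,0,0],[4,-36,0,0],[4,-36,0,0],[4,-36,0,0],[0,-12,0,0],[0,0,0,0]]]' -0.1
python3 tgt.py 471.8 270.8 140 52.7
python3 - <<'E'
from h import *
p,d=r.snapshot("top"); np.savez("top2.npz",p=p,d=d); P=dep("top",d)[220:256,340:372]; z=P[...,2]
m=(z>92)&(z<130); print("knob",m.sum(),P[m].mean(0) if m.any() else 0)
E
```

```text
clock: 6.03
position: [494.3, -38.8, 187.9]
orientation: [-0.0, 0.996, 0.093, 0.0]
contact_force: [1.1, 0.5, 0.0]
opening: 0.6
grasp_force: 0.0
clock: 6.87
position: [470.0, 262.4, 187.8]
orientation: [-0.0, 0.996, 0.095, -0.0]
contact_force: [-0.4, -0.5, 0.3]
opening: 39.8
grasp_force: 0.0
pos [470.01 262.39 187.77] yaw 10.855656968471717 twist -0.7303215592341141 shift now [ 3.38 -7.89 47.77] F [-0.39 -0.45  0.27] t 6.8667 q [0.29 0.39 1.53 0.   1.22 1.67] 39.80272479043346
shift in target frame [ 7.77 -3.67 47.77]
knob 73 [ 489.24636397 -233.07772181  110.33048107]
```

Knob is back at its rest place (489,-233), so the stroke is counted. Now over the cut corner.

```bash
python3 -m handwheel '[[[0,0,0,-0.105],[0,0,0,-0.105],[0,0,0,-0.105],[0,0,0,-0.105],[0,0,0,-0.105],[0,0,0,-0.105],[0,0,0,-0.1],[4,-2,24,0],[4,-1.5,24,0],[0,0,0,0]]]' -0.1 10
python3 tgt.py 472.2 270.4 87 52.7
```

```text
clock: 7.75
position: [471.6, 266.7, 136.7]
orientation: [-0.001, 0.897, 0.441, -0.003]
contact_force: [-0.2, 0.1, -1.0]
opening: 39.8
grasp_force: 0.0
pos [471.64 266.67 136.72] yaw 52.36825824576549 twist -0.00578998587773411 shift now [ 3.58 -1.64 49.71] F [-0.2   0.13 -0.96] t 7.75 q [ 0.3   0.45  1.58 -0.    1.12  0.96] 39.823665483055294
shift in target frame [ 3.31 -1.82 49.72]
```

```bash
python3 -m handwheel '[[[1.5,-1,8,-0.005],[1.5,-1,8,0],[0,0,8,0],[0,0,0,0],[0,0,0,0],[0,0,0,0],[0,0,0,0],[0,0,0,0],[0,0,0,0],[0,0,0,0]]]'
python3 tgt.py 472.2 270.4 87 52.7
python3 - <<'E'
from h import *
p,_=r.snapshot("scene"); q,_=r.snapshot("top")
c=np.clip(cv2.resize(p[185:275,150:270,::-1],(400,300),interpolation=2).astype(int)*1.8,0,255)
e=np.clip(cv2.resize(q[185:260,110:210,::-1],(400,300),interpolation=2).astype(int)*1.8,0,255)
cv2.imwrite("pics/pair2.png",np.hstack([c,e]).astype(np.uint8))
E
```

```text
clock: 8.58
position: [473.2, 272.2, 116.9]
orientation: [0.0, 0.896, 0.444, 0.0]
contact_force: [0.3, 0.1, -1.1]
opening: 39.6
grasp_force: 0.0
pos [473.22 272.18 116.89] yaw 52.76128148681795 twist 0.0010695637154909258 shift now [-2.04  0.26 29.89] F [ 0.26  0.13 -1.13] t 8.5833 q [ 0.31  0.48  1.59 -0.    1.07  0.96] 39.589880327681655
shift in target frame [-2.03  0.27 29.89]
```

View pics/pair2.png

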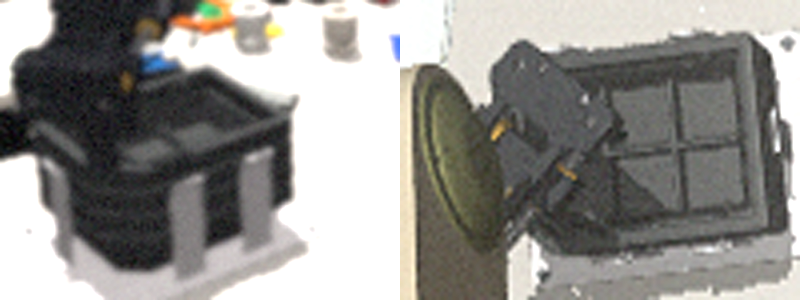

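The pair shows the open fingers astride the cut-off rim piece at about (138,243) in the top image, one finger inside the tray. The line-up looks right.

```bash
python3 -m handwheel '[[[-2,0,4,0],[0,0,4,0],[0,0,4,0],[0,0,4,0],[0,0,4,0],[0,0,4,0],[0,0,3,0],[0,0,2,0],[0,0,0,0],[0,0,0,0]]]'
python3 tgt.py 472.2 270.4 87 52.7
```

```text
clock: 9.52
position: [472.0, 270.6, 87.7]
orientation: [0.0, 0.896, 0.444, 0.0]
contact_force: [0.4, -0.3, -1.1]
opening: 40.1
grasp_force: 0.0
pos [471.99 270.58  87.72] yaw 52.75862970378666 twist 0.0010232813705462794 shift now [-0.02  0.28  0.72] F [ 0.38 -0.25 -1.15] t 9.5167 q [ 0.31  0.52  1.62 -0.    1.    0.96] 40.079255410137336
shift in target frame [-0.02  0.28  0.72]
```

```bash
python3 -m handwheel '[[[0,0,0.7,0],[0,0,0,0],[0,0,0,0],[0,0,0,0],[0,0,0,0],[0,0,0,0],[0,0,0,0],[0,0,0,0],[0,0,0,0],[0,0,0,0]]]' -1 6
python3 tgt.py 472.2 270.4 87 52.7
```

```text
clock: 10.35
position: [471.9, 270.6, 87.0]
orientation: [-0.0, 0.896, 0.444, -0.0]
contact_force: [-1.1, 0.5, 0.5]
opening: 10.1
grasp_force: 6.0
pos [471.89 270.61  87.  ] yaw 52.760530426760205 twist 0.0010564552446029377 shift now [0.02 0.38 0.  ] F [-1.08  0.53  0.48] t 10.35 q [0.31 0.52 1.62 0.   1.   0.96] 10.068493835018907
shift in target frame [0.02 0.38 0.  ]
```

```bash
python3 -m handwheel '[[[0,0,0,0],[0,0,0,0],[0,0,-1,0],[0,0.1,-1,0],[0,0.1,-1,0],[0,0.1,-1,0],[0,0.1,-1,0],[0,0.1,-1,0],[0,0.1,-1,0],[0,0.1,-1,0]]]' -1 20
python3 tgt.py 472.2 270.4 87 52.7
```

```text
clock: 11.18
position: [472.4, 270.0, 94.6]
orientation: [-0.0, 0.896, 0.444, -0.0]
contact_force: [4.3, 0.2, -12.3]
opening: 10.0
grasp_force: 20.0
pos [472.42 270.    94.55] yaw 52.75141562857067 twist 0.0008973720055408387 shift now [ 0.19 -0.42  7.55] F [  4.3    0.17 -12.26] t 11.1833 q [ 0.3   0.51  1.61 -0.    1.02  0.95] 9.984623508561636
shift in target frame [ 0.19 -0.42  7.55]
```

```bash
cat > tilt.py <<'E'
from h import *
import time,sys
np.set_printoptions(precision=1,suppress=True)
C=np.array([521.7,214.8]); a=np.radians(7.7); M=np.array([[np.cos(a),-np.sin(a)],[np.sin(a),np.cos(a)]])
A=np.load("top0.npz")["d"]; tag=sys.argv[1]
for n in("top","scene"):
    p,d=r.snapshot(n); np.savez(f"{n}_{tag}.npz",p=p,d=d); D0=np.load(f"{n}0.npz")["d"]
    for nm,lo in(("opp",(55,-75)),("+x+y",(55,75)),("-x-y",(-55,-75)),("-x mid",(-55,0)),("+y mid",(0,75)),("+x mid",(55,0)),("-y mid",(0,-75))):
        w=C+M@np.array(lo); u,v=proj(n,(*w,102)).round().astype(int); out=[]
        for X in(D0,d):
            z=dep(n,X)[v-4:v+5,u-4:u+5,2]; z=z[(z>92)&(z<175)]; out.append((np.median(z) if len(z) else np.nan,len(z)))
        print(n,nm,out)
E
python3 tilt.py a
```

```text
top opp [(np.float64(102.80833646193726), 40), (np.float64(101.76103855777869), 41)]
top +x+y [(np.float64(102.70347999008114), 37), (np.float64(108.15783827187582), 43)]
top -x-y [(np.float64(102.62459793251719), 43), (np.float64(103.76130255356296), 40)]
top -x mid [(np.float64(102.86324784475916), 41), (np.float64(106.86904490584304), 48)]
top +y mid [(np.float64(101.79922855087202), 48), (np.float64(94.44593672031087), 5)]
top +x mid [(np.float64(102.5120792750526), 43), (np.float64(104.71552522466753), 46)]
top -y mid [(np.float64(102.16470625785344), 45), (np.float64(103.11606388474392), 42)]
scene opp [(np.float64(101.74449695159089), 35), (np.float64(100.75578373986747), 34)]
scene +x+y [(np.float64(102.06051833334841), 49), (np.float64(173.50060158936546), 18)]
scene -x-y [(np.float64(101.55672099130807), 36), (np.float64(102.56964949637887), 34)]
scene -x mid [(np.float64(101.6999546512643), 47), (np.float64(103.33292821870704), 63)]
scene +y mid [(np.float64(102.25217954956142), 47), (np.float64(163.56631560872387), 77)]
scene +x mid [(np.float64(100.45227388086248), 46), (np.float64(172.73123715077045), 7)]
scene -y mid [(np.float64(102.28254678489256), 40), (np.float64(102.54962765731226), 39)]
```

The tray is tilting as it should: the opposite corner has not risen while the near sides have come up 4 to 5 mm. I'll carry on peeling.

```bash
python3 -m handwheel '[[[0,0.15,-1,0],[0,0.15,-1,0],[0,0.15,-1,0],[0,0.15,-1,0],[0,0.15,-1,0],[0,0.2,-1,0],[0,0.2,-1,0],[0,0.2,-1,0],[0,0.2,-1,0],[0,0.2,-1,0]]]'
python3 tilt.py b|grep -v nan
```

```text
clock: 12.12
position: [473.7, 269.4, 105.4]
orientation: [-0.0, 0.896, 0.444, -0.0]
contact_force: [-2.2, 3.7, -1.9]
opening: 10.7
grasp_force: 20.0
top opp [(np.float64(102.80833646193726), 40), (np.float64(102.64678008444442), 43)]
top +x+y [(np.float64(102.70347999008114), 37), (np.float64(115.4211263947037), 46)]
top -x-y [(np.float64(102.62459793251719), 43), (np.float64(108.17541080978805), 40)]
top -x mid [(np.float64(102.86324784475916), 41), (np.float64(115.19639193591796), 53)]
top +y mid [(np.float64(101.79922855087202), 48), (np.float64(99.97205769483959), 9)]
top +x mid [(np.float64(102.5120792750526), 43), (np.float64(107.1393673683382), 66)]
top -y mid [(np.float64(102.16470625785344), 45), (np.float64(105.97462129463189), 47)]
scene opp [(np.float64(101.74449695159089), 35), (np.float64(102.19875531339174), 38)]
scene +x+y [(np.float64(102.06051833334841), 49), (np.float64(173.02903174140823), 19)]
scene -x-y [(np.float64(101.55672099130807), 36), (np.float64(106.32270818931855), 42)]
scene -x mid [(np.float64(101.6999546512643), 47), (np.float64(108.65935337835661), 54)]
scene +y mid [(np.float64(102.25217954956142), 47), (np.float64(114.52248466603733), 57)]
scene +x mid [(np.float64(100.45227388086248), 46), (np.float64(143.93731167814371), 9)]
scene -y mid [(np.float64(102.28254678489256), 40), (np.float64(104.7370894365645), 50)]
```

```bash
python3 -m handwheel '[[[0,0.2,-1,0],[0,0.2,-1,0],[0,0.2,-1,0],[0,0.2,-1,0],[0,0.25,-1,0],[0,0.25,-1,0],[0,0.25,-1,0],[0,0.25,-1,0],[0,0.25,-1,0],[0,0.25,-1,0]]]'
python3 tilt.py c|grep -v nan
```

```text
clock: 13.05
position: [476.5, 267.3, 115.5]
orientation: [0.001, 0.896, 0.444, 0.001]
contact_force: [0.6, -0.5, -0.3]
opening: 9.5
grasp_force: 20.0
top opp [(np.float64(102.80833646193726), 40), (np.float64(127.57101175283191), 60)]
top +x+y [(np.float64(102.70347999008114), 37), (np.float64(130.4524642612982), 55)]
top -x-y [(np.float64(102.62459793251719), 43), (np.float64(127.37370180307191), 33)]
top -x mid [(np.float64(102.86324784475916), 41), (np.float64(129.47936443757834), 41)]
top +y mid [(np.float64(101.79922855087202), 48), (np.float64(110.71484090049782), 6)]
top +x mid [(np.float64(102.5120792750526), 43), (np.float64(113.49865561844152), 81)]
top -y mid [(np.float64(102.16470625785344), 45), (np.float64(127.26701578412712), 62)]
scene opp [(np.float64(101.74449695159089), 35), (np.float64(110.80661184950623), 81)]
scene +x+y [(np.float64(102.06051833334841), 49), (np.float64(118.43321280136284), 1)]
scene -x-y [(np.float64(101.55672099130807), 36), (np.float64(114.3385723058974), 10)]
scene -x mid [(np.float64(101.6999546512643), 47), (np.float64(99.23285832042666), 40)]
scene +y mid [(np.float64(102.25217954956142), 47), (np.float64(118.17296750329726), 20)]
scene +x mid [(np.float64(100.45227388086248), 46), (np.float64(125.33459115980207), 28)]
scene -y mid [(np.float64(102.28254678489256), 40), (np.float64(117.77642442129462), 81)]
```

Run:
```python
from h import *
np.set_printoptions(precision=3,suppress=True)
d=np.load("top_c.npz"); s=np.load("scene_c.npz"); P=dep("top",d["d"])
z=P[...,2]; b=(z>118)&(z<140); b[:180]=0;b[262:]=0;b[:,145:][:, 65:]=0;b[:,:145]=0
q=P[b]
for _ in range(4):
    A=np.c_[q[:,:2]-[520,215],np.ones(len(q))]; k=np.linalg.lstsq(A,q[:,2],rcond=None)[0]; e=q[:,2]-A@k; q=q[abs(e)<3]
print("rim plane",k,len(q),e.std())
c=np.clip(cv2.resize(s["p"][175:265,150:270,::-1],(400,300),interpolation=2).astype(int)*2,0,255)
e=np.clip(cv2.resize(d["p"][185:260,120:220,::-1],(400,300),interpolation=2).astype(int)*2,0,255)
cv2.imwrite("pics/pair3.png",np.hstack([c,e]).astype(np.uint8))
```

```text
rim plane [  0.002   0.011 129.148] 587 1.3447974651089245
```

View pics/pair3.png

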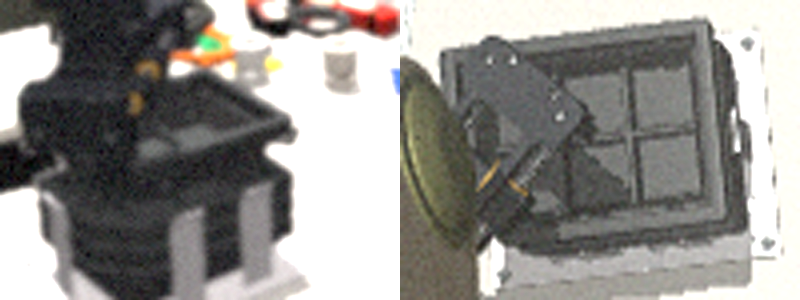

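The scene view shows the top tray free and level, with the second tray still in the rack at its old height. The tray snapped level somewhere between 18 and 28 mm of lift, so I can't be sure the opposite corner rested through 20 mm. I'll ease the grip so that corner rests on the stack again while this one stays more than 2 cm up.

```bash
python3 -m handwheel '[[[0,0,1,0],[0,0,1,0],[0,0,1,0],[0,0,0.5,0],[0,0,0,0],[0,0,0,0],[0,0,0,0],[0,0,0,0],[0,0,0,0],[0,0,0,0]]]' -1 4
python3 tilt.py d|grep top
```

```text
clock: 13.98
position: [475.7, 267.7, 111.5]
orientation: [0.0, 0.896, 0.444, 0.0]
contact_force: [-0.1, -0.2, -0.9]
opening: 10.6
grasp_force: 4.0
top opp [(np.float64(102.80833646193726), 40), (np.float64(112.74015912047057), 62)]
top +x+y [(np.float64(102.70347999008114), 37), (np.float64(122.5516841435243), 49)]
top -x-y [(np.float64(102.62459793251719), 43), (np.float64(116.60299012628919), 42)]
top -x mid [(np.float64(102.86324784475916), 41), (np.float64(122.02200350948864), 49)]
top +y mid [(np.float64(101.79922855087202), 48), (np.float64(106.38424702339094), 6)]
top +x mid [(np.float64(102.5120792750526), 43), (np.float64(110.10565025117194), 77)]
top -y mid [(np.float64(102.16470625785344), 45), (np.float64(114.2324081038935), 56)]
```

```bash
python3 -m handwheel '[[[0,0,0,0],[0,0,0,0],[0,0,0,0],[0,0,0,0],[0,0,0,0],[0,0,0,0],[0,0,0,0],[0,0,0,0],[0,0,0,0],[0,0,0,0]]]' -1 3
python3 tilt.py e|grep top
```

```text
clock: 14.92
position: [475.7, 267.7, 111.5]
orientation: [-0.0, 0.896, 0.444, -0.0]
contact_force: [-0.5, -0.3, -0.4]
opening: 10.8
grasp_force: 3.0
top opp [(np.float64(102.80833646193726), 40), (np.float64(112.1088376861828), 62)]
top +x+y [(np.float64(102.70347999008114), 37), (np.float64(122.64739949556517), 46)]
top -x-y [(np.float64(102.62459793251719), 43), (np.float64(117.10455646479923), 43)]
top -x mid [(np.float64(102.86324784475916), 41), (np.float64(121.34430508768435), 48)]
top +y mid [(np.float64(101.79922855087202), 48), (np.float64(106.4267199645685), 6)]
top +x mid [(np.float64(102.5120792750526), 43), (np.float64(111.263560482917), 78)]
top -y mid [(np.float64(102.16470625785344), 45), (np.float64(113.62512719751169), 56)]
```

```bash
python3 -m handwheel '[[[0,-0.6,2,0],[0,-0.6,2,0],[0,-0.6,2,0],[0,-0.6,2,0],[0,-0.6,2,0],[0,-0.6,2,0],[0,-0.6,2,0],[0,-0.6,1,0],[0,0,0,0],[0,0,0,0]]]' -1 3
python3 tilt.py f|grep top
```

```text
clock: 15.85
position: [472.1, 270.6, 96.7]
orientation: [0.0, 0.896, 0.444, 0.0]
contact_force: [1.4, -0.1, 0.6]
opening: 10.0
grasp_force: 3.0
top opp [(np.float64(102.80833646193726), 40), (np.float64(116.05485810640812), 42)]
top +x+y [(np.float64(102.70347999008114), 37), (np.float64(103.68961979759682), 35)]
top -x-y [(np.float64(102.62459793251719), 43), (np.float64(121.94629590819069), 31)]
top -x mid [(np.float64(102.86324784475916), 41), (np.float64(116.51076303393125), 53)]
top +y mid [(np.float64(101.79922855087202), 48), (np.float64(95.32437625604918), 5)]
top +x mid [(np.float64(102.5120792750526), 43), (np.float64(108.11124031973075), 68)]
top -y mid [(np.float64(102.16470625785344), 45), (np.float64(119.01773506290976), 49)]
```

```bash
python3 -m handwheel '[[[0,0,0,0],[0,0,0,0],[0,0,0,0],[0,0,0,0],[0,0,0,0],[0,0,-6,0],[0,0,-6,0],[0,0,-12,0],[0,0,-15,0],[0,0,-20,0]]]' -0.1 10
python3 -m handwheel '[[[0,0,-30,0],[0,38,0,0],[0,38,0,0],[0,38,0,0],[0,0,0,0],[0,0,0,0],[0,0,0,0],[0,0,0,0],[0,0,0,0],[0,0,0,0]]]' -1
python3 tilt.py g
python3 - <<'E'
from h import *
s=np.load("scene_g.npz");d=np.load("top_g.npz")
c=np.clip(cv2.resize(s["p"][175:265,150:270,::-1],(400,300),interpolation=2).astype(int)*2,0,255)
e=np.clip(cv2.resize(d["p"][185:260,120:220,::-1],(400,300),interpolation=2).astype(int)*2,0,255)
cv2.imwrite("pics/pair4.png",np.hstack([c,e]).astype(np.uint8))
E
```

```text
clock: 16.78
position: [471.5, 270.5, 156.0]
orientation: [-0.0, 0.896, 0.444, -0.001]
contact_force: [-0.1, -0.1, 0.1]
opening: 39.7
grasp_force: 0.0
clock: 17.62
position: [562.1, 202.3, 185.9]
orientation: [0.0, 0.896, 0.445, 0.0]
contact_force: [-0.0, 0.5, 0.8]
opening: 0.5
grasp_force: 0.0
top opp [(np.float64(102.80833646193726), 40), (np.float64(115.83163490447419), 44)]
top +x+y [(np.float64(102.70347999008114), 37), (nan, 0)]
top -x-y [(np.float64(102.62459793251719), 43), (np.float64(122.34401860396959), 28)]
top -x mid [(np.float64(102.86324784475916), 41), (np.float64(116.5633937394785), 39)]
top +y mid [(np.float64(101.79922855087202), 48), (nan, 0)]
top +x mid [(np.float64(102.5120792750526), 43), (np.float64(92.10410973192626), 1)]
top -y mid [(np.float64(102.16470625785344), 45), (np.float64(119.5144006279175), 45)]
scene opp [(np.float64(101.74449695159089), 35), (np.float64(111.35845731772221), 75)]
scene +x+y [(np.float64(102.06051833334841), 49), (np.float64(100.88115284930052), 52)]
scene -x-y [(np.float64(101.55672099130807), 36), (np.float64(112.72061749204937), 18)]
scene -x mid [(np.float64(101.6999546512643), 47), (np.float64(108.08617603566817), 52)]
scene +y mid [(np.float64(102.25217954956142), 47), (np.float64(104.51283907711303), 47)]
scene +x mid [(np.float64(100.45227388086248), 46), (np.float64(102.48846916649573), 70)]
scene -y mid [(np.float64(102.28254678489256), 40), (np.float64(114.50115784934621), 79)]
```

View pics/pair4.png

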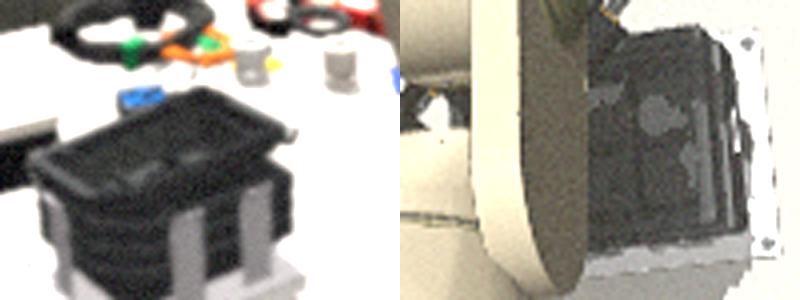

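The scene half shows the tray back in the stack but askew: its +y end is down at about 102 mm and its -y end about 15 to 20 mm high. The top half is blocked by the arm, so I'll clear it and measure.

```bash
python3 -m handwheel '[[[-29,13,0,0],[-29,13,0,0],[-29,12,0,0],[-29,12,0,0],[0,0,0,0],[0,0,0,0],[0,0,0,0],[0,0,0,0],[0,0,0,0],[0,0,0,0]]]' -1
python3 tilt.py h|grep top
cat > rim.py <<'E'
from h import *
import sys
np.set_printoptions(precision=3,suppress=True)
d=np.load(f"top_{sys.argv[1]}.npz"); P=dep("top",d["d"]); z=P[...,2]
C=np.array([521.7,214.8]); a=np.radians(7.7); M=np.array([[np.cos(a),-np.sin(a)],[np.sin(a),np.cos(a)]])
L=(P[...,:2]-C)@M
b=(z>94)&(z<150)&(abs(L[...,0])<72)&(abs(L[...,1])<95); q=np.c_[L[b],z[b]]
g=q[(abs(q[:,0])>48)|(abs(q[:,1])>68)]
for _ in range(6):
    A=np.c_[g[:,:2],np.ones(len(g))]; k=np.linalg.lstsq(A,g[:,2],rcond=None)[0]; e=g[:,2]-A@k; g=g[abs(e)<4]
print("plane local",k,len(g),e.std()); 
A=np.c_[q[:,:2],np.ones(len(q))]; on=q[abs(q[:,2]-A@k)<4]
(cx,cy),s,an=cv2.minAreaRect(on[:,:2].astype(np.float32)); print("rim centre local",cx,cy,s,an)
for n,x,y in(("cut",-41.5,61.5),("opp",55,-75),("+x+y",55,75),("-x-y",-55,-75)): print(n,np.array([x,y,1])@k)
E
python3 rim.py h
```

```text
clock: 18.55
position: [532.3, 79.8, 185.4]
orientation: [-0.0, 0.896, 0.445, 0.0]
contact_force: [1.1, -0.8, 0.0]
opening: 0.7
grasp_force: 0.0
top opp [(np.float64(102.80833646193726), 40), (nan, 0)]
top +x+y [(np.float64(102.70347999008114), 37), (np.float64(101.01085228479852), 43)]
top -x-y [(np.float64(102.62459793251719), 43), (np.float64(123.96490368248394), 10)]
top -x mid [(np.float64(102.86324784475916), 41), (nan, 0)]
top +y mid [(np.float64(101.79922855087202), 48), (np.float64(104.51884970595194), 58)]
top +x mid [(np.float64(102.5120792750526), 43), (nan, 0)]
top -y mid [(np.float64(102.16470625785344), 45), (nan, 0)]
plane local [ -0.073  -0.104 112.795] 259 1.5484071886555841
rim centre local 7.418560028076172 1.9263381958007812 (166.7618408203125, 100.68694305419922) 84.6983413696289
cut 109.40988159750711
opp 116.60440042202931
+x+y 100.99621945160625
-x-y 124.59384958723042
```

```bash
python3 -m handwheel '[[[10,-37,0,0],[11,-37,0,0],[0,0,14,0],[0,0,14,0],[0,0,14,0],[0,0,14,0],[0,0,4,0],[0,0,4,0],[0,0,4,0],[0,0,4,0]]]' -1
python3 -m handwheel '[[[0,0,1.5,0],[0,0,1.5,0],[0,0,1.5,0],[0,0,1,0],[0,0,1,0],[0,0,1,0],[0,0,0,0],[0,0,0,0],[0,0,0,0],[0,0,0,0]]]' -1
```

```text
clock: 19.48
position: [486.5, 140.6, 113.8]
orientation: [0.0, 0.896, 0.444, 0.001]
contact_force: [-0.6, 0.7, -0.3]
opening: 0.2
grasp_force: 0.0
clock: 20.32
position: [486.2, 140.5, 106.0]
orientation: [0.0, 0.896, 0.444, 0.0]
contact_force: [0.6, 0.8, -0.3]
opening: 0.2
grasp_force: 0.0
```

```bash
python3 -m handwheel '[[[0,0,1,0],[0,0,1,0],[0,0,1,0],[0,0,0.5,0],[0,0,0,0],[0,0,0,0],[0,0,0,0],[0,0,0,0],[0,0,0,0],[0,0,0,0]]]' -1
python3 tilt.py i >/dev/null; python3 rim.py i
python3 - <<'E'
from h import *
s=np.load("scene_i.npz");d=np.load("top_i.npz")
c=np.clip(cv2.resize(s["p"][175:265,150:270,::-1],(400,300),interpolation=2).astype(int)*2,0,255)
e=np.clip(cv2.resize(d["p"][185:260,120:220,::-1],(400,300),interpolation=2).astype(int)*2,0,255)
cv2.imwrite("pics/pair5.png",np.hstack([c,e]).astype(np.uint8))
E
```

```text
clock: 21.15
position: [486.1, 140.5, 102.5]
orientation: [0.0, 0.896, 0.444, 0.0]
contact_force: [-0.1, -1.1, 1.0]
opening: 0.9
grasp_force: 0.7
plane local [  0.014   0.032 102.967] 303 1.6409577039128218
rim centre local 51.14836120605469 2.7034835815429688 (160.1272735595703, 21.751789093017578) 87.74052429199219
cut 104.3419706457181
opp 101.3520216700198
+x+y 106.11945262116089
-x-y 99.81497036553887
```

View pics/pair5.png

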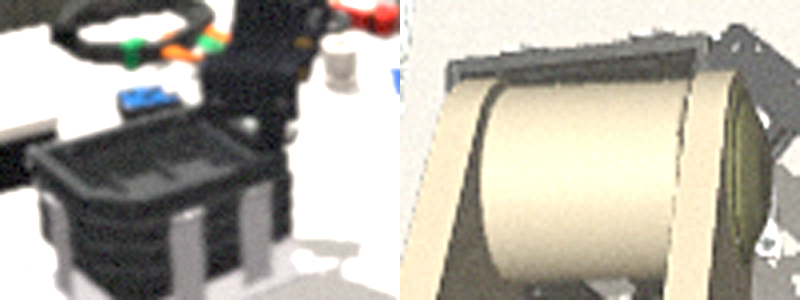

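The scene half shows the tray seated again, with its rim level and close on the one below and the shut fingers on the -y end. Now I'll regrip the cut corner.

```bash
python3 -m handwheel '[[[0,0,-18,0],[0,0,-18,0],[0,0,-18,0],[24,-22.5,0,0],[24,-22.5,0,0],[24,-22.5,0,0],[23,-22.5,0,0],[0,0,13,0],[0,0,13,0],[0,0,10,0]]]' -0.1 10
python3 tgt.py 472.2 270.4 87 52.7; python3 tilt.py j>/dev/null; python3 rim.py j
```

```text
clock: 22.08
position: [471.4, 271.2, 119.5]
orientation: [-0.0, 0.896, 0.445, -0.0]
contact_force: [-0.1, -0.0, -0.4]
opening: 39.9
grasp_force: 0.0
pos [471.43 271.16 119.47] yaw 52.81613003584471 twist 0.0020268514859493854 shift now [-0.13  1.09 32.47] F [-0.09 -0.   -0.45] t 22.0833 q [0.31 0.48 1.59 0.   1.07 0.96] 39.931399355343096
shift in target frame [-0.14  1.07 32.47]
plane local [ -0.008   0.033 104.378] 644 1.5851841753525306
rim centre local 0.7481460571289062 2.5582809448242188 (160.4185333251953, 119.85137939453125) 89.54944610595703
cut 106.71204778776683
opp 101.49648993472508
+x+y 106.40164249428022
-x-y 102.35354270802168
```

```bash
python3 -m handwheel '[[[0,1,5,0],[0,0,5,0],[0,0,5,0],[0,0,5,0],[0,0,5,0],[0,0,3.5,0],[0,0,2,0],[0,0,0,0],[0,0,0,0],[0,0,0,0]]]' -0.1 10
python3 -m handwheel '[[[0,0,0,0],[0,0,0,0],[0,0,0,0],[0,0,0,0],[0,0,0,0],[0,0,0,0],[0,0,0,0],[0,0,0,0],[0,0,0,0],[0,0,0,0]]]' -1 6
```

```text
clock: 23.02
position: [472.8, 270.0, 90.2]
orientation: [0.0, 0.896, 0.444, 0.0]
contact_force: [-0.4, -0.9, -0.2]
opening: 40.0
grasp_force: 0.0
clock: 23.85
position: [472.5, 270.1, 90.0]
orientation: [-0.0, 0.896, 0.444, -0.0]
contact_force: [-2.9, 2.6, -0.7]
opening: 11.8
grasp_force: 6.5
```

```bash
python3 -m handwheel '[[[0,-1,0,0],[0,0,-1,0],[0,0,-1,0],[0,0,-1,0],[0,0,-1,0],[0,0.1,-1,0],[0,0.1,-1,0],[0,0.1,-1,0],[0,0.1,-1,0],[0,0.1,-1,0]]]' -1 8
python3 tilt.py k>/dev/null; python3 rim.py k
```

```text
clock: 24.68
position: [472.5, 270.3, 99.4]
orientation: [0.0, 0.896, 0.444, 0.0]
contact_force: [-0.6, -0.1, -1.2]
opening: 10.4
grasp_force: 8.0
plane local [ -0.052   0.055 109.363] 643 1.542194455265822
rim centre local 2.9681968688964844 2.0044174194335938 (120.4412841796875, 159.75210571289062) 0.244313582777977
cut 114.90626385203635
opp 102.37426556805302
+x+y 110.59691727933946
-x-y 108.13004147415035
```

```bash
python3 -m handwheel '[[[0,0.2,-1.1,0],[0,0.2,-1.1,0],[0,0.2,-1.1,0],[0,0.2,-1.1,0],[0,0.2,-1.1,0],[0,0.2,-1.1,0],[0,0.2,-1.1,0],[0,0.25,-1.1,0],[0,0.25,-1.1,0],[0,0.25,-1.1,0]]]' -1 5
python3 tilt.py l>/dev/null; python3 rim.py l
```

```text
clock: 25.62
position: [474.0, 269.0, 110.1]
orientation: [0.0, 0.896, 0.444, -0.0]
contact_force: [-0.9, -0.1, -1.7]
opening: 11.7
grasp_force: 5.0
plane local [ -0.095   0.101 114.707] 565 1.5189469275645806
rim centre local 3.8978271484375 0.5360794067382812 (159.0914306640625, 119.79981994628906) 89.98151397705078
cut 124.82904871974857
opp 101.9457529876613
+x+y 117.02293173270532
-x-y 112.39069535191719
```

The cut corner is up 22.5 mm with the opposite corner still at 102 mm. A little more for margin, then a firm grip to level it and lift.

```bash
python3 -m handwheel '[[[0,0.2,-1,0],[0,0.2,-1,0],[0,0.2,-1,0],[0,0.2,-1,0],[0,0.2,-1,0],[0,0,0,0],[0,0,0,0],[0,0,0,0],[0,0,0,0],[0,0,0,0]]]' -1 5
python3 tilt.py m>/dev/null; python3 rim.py m
```

```text
clock: 26.55
position: [474.8, 268.4, 115.0]
orientation: [-0.0, 0.896, 0.444, -0.0]
contact_force: [0.3, 0.5, -1.8]
opening: 11.9
grasp_force: 5.0
plane local [ -0.112   0.121 117.936] 524 1.4313756910397457
rim centre local 4.1995697021484375 -0.463775634765625 (158.86434936523438, 119.9207763671875) 89.83164978027344
cut 129.98463562327782
opp 102.75344811303428
+x+y 120.84603015483965
-x-y 115.02664151968789
```

```bash
python3 -m handwheel '[[[0,0,0,0],[0,0,0,0],[0,0,-1,0],[0,0,-1,0],[0,0,-1,0],[0,0,-2,0],[0,0,-2,0],[0,0,-3,0],[0,0,-4,0],[0,0,-4,0]]]' -1 30
python3 tilt.py n>/dev/null; python3 rim.py n
```

```text
clock: 27.48
position: [474.9, 268.4, 133.5]
orientation: [0.0, 0.896, 0.444, 0.0]
contact_force: [0.4, 0.4, -1.7]
opening: 9.4
grasp_force: 29.8
plane local [ -0.042   0.016 144.743] 383 1.5393366789377656
rim centre local 4.083168029785156 -0.6524581909179688 (121.95399475097656, 159.18966674804688) 0.29479363560676575
cut 147.46635140094145
opp 141.23617651267386
+x+y 143.61420019545798
-x-y 145.87119275166603
```

```bash
python3 -m handwheel '[[[0,0,-8,0],[0,0,-14,0],[0,0,-14,0],[0,0,-14,0],[0,0,-14,0],[0,0,-14,0],[0,0,-12,0],[0,0,-8,0],[0,0,-4,0],[0,0,0,0]]]' -1 55
python3 tilt.py o>/dev/null; sed -i 's/z<150/z<280/;s/z>94/z>190/' rim.py;  python3 - <<'E'
from h import *
s=np.load("scene_o.npz");d=np.load("top_o.npz")
c=np.clip(cv2.resize(s["p"][120:270,130:330,::-1],(400,300),interpolation=2).astype(int)*2,0,255)
e=np.clip(cv2.resize(d["p"][160:265,100:240,::-1],(400,300),interpolation=2).astype(int)*2,0,255)
cv2.imwrite("pics/pair6.png",np.hstack([c,e]).astype(np.uint8))
E
python3 rim.py o
```

```text
clock: 28.42
position: [475.0, 268.4, 235.7]
orientation: [0.0, 0.896, 0.444, 0.001]
contact_force: [-0.2, -0.4, -2.3]
opening: 9.1
grasp_force: 54.8
plane local [ -0.043   0.016 246.788] 479 1.4232461916971573
rim centre local 3.3849449157714844 -0.08872222900390625 (123.18798828125, 160.5796356201172) 0.3267688453197479
cut 249.53514161919998
opp 243.24732072591888
+x+y 245.5735243134953
-x-y 248.00180071705378
```

View pics/pair6.png

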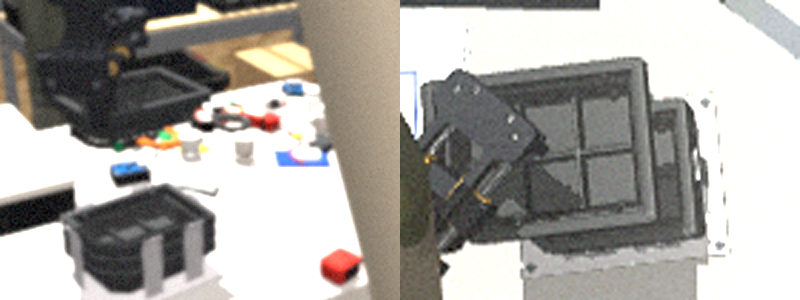

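The second tray is still in the stack, and the top tray is held by its cut corner, open side up, within about 2.6 degrees of level and some 144 mm up. I'll check that it holds and that the rest is undisturbed, then hand in.

```bash
python3 -m handwheel '[[[0,0,0,0],[0,0,0,0],[0,0,0,0],[0,0,0,0],[0,0,0,0],[0,0,0,0],[0,0,0,0],[0,0,0,0],[0,0,0,0],[0,0,0,0]]]' -1 55
python3 tilt.py p>/dev/null; python3 rim.py p
python3 - <<'E'
from h import *
z=dep("scene",np.load("scene_p.npz")["d"]); C=np.array([521.7,214.8]); a=np.radians(7.7); M=np.array([[np.cos(a),-np.sin(a)],[np.sin(a),np.cos(a)]])
for lo in((55,-75),(-55,-75),(-55,0),(-41.5,61.5)):
    u,v=proj("scene",(*(C+M@np.array(lo)),83)).round().astype(int); w=z[v-2:v+3,u-2:u+3,2]; print(lo,np.median(w))
r.close_job()
E
```

```text
clock: 29.35
position: [474.8, 268.4, 235.0]
orientation: [-0.0, 0.896, 0.444, 0.0]
contact_force: [-0.7, 0.2, -1.4]
opening: 9.7
grasp_force: 54.8
plane local [ -0.045   0.018 246.317] 485 1.5311478562726268
rim centre local 5.022178649902344 -0.98809814453125 (123.54512023925781, 160.23362731933594) 1.5628509521484375
cut 249.251709582686
opp 242.54237005762903
+x+y 245.1960794783743
-x-y 247.43761394094165
(55, -75) 0.4529498139167279
(-55, -75) 81.53711694263582
(-55, 0) 80.97891193356774
(-41.5, 61.5) 80.59620311684368
the job is handed in; nothing more can be done
```

Job handed in at about 29 s: the lever was swung to its stop and sprang back, the second tray stayed in the stack, and the top tray is held by its cut corner about 14 cm up, within 3° of level; because the first peel snapped level somewhere between 18 and 28 mm, I put the tray back and peeled again (27 mm up with the opposite corner still resting).

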